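# Index the drilling jig to the undrilled lug and lock it

### The job

Bring the undrilled lug of the casting under the drilling jig's guide plate and lock the rotary table there: take the thick index pin from its wooden block, stand it in the larger hole of the guide plate so that it rides on the fixture plate's face, and let go of it. Then turn the table by a push bar, clockwise seen from above, until the pin falls fully home into the undrilled lug's slot by its own weight, keep pressing the bar gently against the pin (about 10 N, never over 20) for a second to take up the play, and let go. Do not touch the pin while the slot is coming under it, and leave the slim pin, the spanner, the oil can and the mug where they are.

Things in the scene. Friction and masses are not known exactly. Their poses are not given: they have to be found in the camera images.
- turntable: rotary table of the jig: turns freely about its upright axis with an even drag (some 1.5 N at a push bar), stays where it is left. Three push bars 120 degrees apart. On it, clamped with three screws in arc slots, a round steel fixture plate, 170 mm across, 14 mm thick, top face 52 mm above the bench. Origin on the axis at bench height, z up, x straight away from bar_2, towards point station
- station (a point): nominal place of the undrilled lug's slot, at the plate's top, 76 mm from the axis; the plate is clamped by hand, so the slot really lies up to 8 degrees (11 mm) to either side. Slots: 3, 14 mm wide, open to the rim, cut through, 120 degrees apart. This point starts 40 to 97 degrees counter-clockwise (from above) of the guide hole; no other slot passes the hole on the way clockwise
- bar_1 (a point): point on a push bar: round level bar with a black sleeve 14 mm thick (96 to 132 mm from the axis), centre line 33 mm above the bench. The point is 114 mm from the axis, 60 degrees counter-clockwise of point station. Below the bars is only the jig's flat base plate, 14 mm thick.
- bar_2 (a point): same point of the bar straight across the axis from point station (180 degrees), on the side away from the guide when the station is under it
- bar_3 (a point): same point of the third bar, 60 degrees clockwise of point station
- guide (a point): centre of the larger hole (13 mm, chamfered) of the fixed guide plate, at its top, 90 mm above the bench, straight above the circle of the slots; x points away from the table's axis. It is 46 mm wide, 24 mm thick, from 41 mm inwards to 95 mm outwards of here, 14 mm above the fixture plate's face, its post outside the bars' sweep. The smaller hole 28 mm further in is the drill guide
- index_pin: thick steel index pin, 110 g: 12 mm shank, tip tapered to 7 mm, 53 mm to the underside of a 22 mm collar (4 mm thick), then a round grip 18 mm thick, 28 mm high. Origin at the tip, z up (middle of the grip at 71 mm). Loose in the guide, can lean a few degrees. Origin height above the bench: riding on the fixture plate 52 mm, fully home (collar on the guide plate) 37 mm, in the block 7 mm
- slim_pin: slim drill locating pin (8 mm shank, 42 mm long, 22 mm collar, 12 mm grip), in the block's other hole. Origin at its tip, z up
- pin_block: fixed wooden block 100 x 50 x 60 mm, origin at the centre of its underside, x along its length; two 14 mm holes, 25 mm either side of the centre along x, hold the two pins, either way round
- spanner: combination spanner, 225 mm long, lying on the bench; origin under its middle
- oil_can: red-brown oil can with a long bent spout, 187 mm high; origin under its base
- mug: white mug, 86 mm high; origin under its base
- hub (a point): top of the casting's centre bolt, on the table's axis, 86 mm above the bench. The light-metal casting bolted on the fixture plate has three arms with round lugs (24 mm, 9 mm high, 48 mm from the axis), each in line with one slot of the plate; two lugs have an 8 mm hole, the undrilled one is solid and belongs to the slot at point station

How it is judged:
On the way, in this order (a step that is already met when the one before it is completed fails the run):
1. the index pin stands free in the larger guide hole, riding on the fixture plate, the station still more than 22 mm away (horizontal distance between index_pin and guide below 0.006 m and height (world z) of index_pin between 0.048 and 0.055 m and contact force between the fingers and index_pin below 0.05 N and horizontal distance between station and guide above 0.022 m), for 0.2 s.
2. the pin is home in the slot and the table is pressed against it with more than 6 N (height (world z) of index_pin between 0.034 and 0.0395 m and horizontal distance between index_pin and guide below 0.006 m and horizontal distance between station and guide below 0.017 m and contact force between the fingers and turntable above 6 N), for 0.4 s.
At the end, for the whole second after the job is handed in: The index pin is in the larger guide hole, fully home (collar within 2.5 mm of the guide plate, tip within 6 mm of the hole's centre line, 0.12 rad of upright) in the undrilled lug's slot (station within 17 mm of the guide hole, set-up error included), table and pin at rest (height (world z) of index_pin between 0.034 and 0.0395 m and horizontal distance between index_pin and guide below 0.006 m and horizontal distance between station and guide below 0.017 m and angle between index_pin's own z axis and vertical below 0.12 rad and angular speed of turntable below 0.02 rad/s and linear speed of index_pin below 0.01 m/s); the robot touches nothing.
It fails at once if the table is pushed with more than 20 N (contact force between any of the fingers, the arm and turntable above 20 N).
It fails at once if the index pin is touched while the station is within 17 mm of the guide (horizontal distance between station and guide below 0.017 m and contact force between any of the fingers, the arm and index_pin above 0.5 N).
It fails at once if the slim pin, spanner, oil can or mug is moved more than 15 mm (distance of any of slim_pin, spanner, oil_can, mug from where it was at the start of the episode above 0.015 m).
It also fails if it takes over 67 s, if anything falls off the work surface, if the arm or the gripper's body presses on something with over 40 N, if the wrist force passes 120 N, or if a joint passes its speed limit or range.

### The arm

A 6-joint arm with a two-finger parallel gripper is mounted at the origin on a cart in front of the work surface, level with it; the furniture and walls round the work are solid. World frame = base frame: x ahead of the robot, y to its left, z up, the work surface at z = 0. Lengths are in m, angles in rad, forces in N, time in s.
With the tool pointing down it reaches from about 0.25 to 0.725 m from the base axis. Payload 4 kg.
Tool frame: the origin (TCP) lies at the very end of the fingers, on their centre line; the grasp point (between the pads) lies 19 mm behind it; z points along the fingers, y is the line along which they close (so a half turn about z gives the same grasp; the last joint's range is limited). The gripper opens to 85 mm and grips with 20 to 120 N. Pads are 22 mm wide; open, the fingers measure 114 mm over their backs; the gripper's body (76 mm by 85 mm) begins 54 mm behind the grasp point. The pads swing forward as they close: fully open they stand 13 mm farther back than shut.
Start: joints at [1.182, 0.241, 0.005, 1.335, 0, 1.571], TCP at [0.19, 0.463, 0.231] pointing down, gripper open.
Joint ranges: [-2.72, 2.72], [-1.05, 1.87], [-1.09, 1.28], [-1.99, 2.15], [-1.42, 1.44], [-3.14, 3.14]. Speed limits (rad/s): [2.79, 2.79, 3.14, 3.14, 3.14, 3.14].

### API

Orientations are given as a unit quaternion [x, y, z, w].
In Python, from workcell import bot, vision, workorder, boxes_of gives the robot as it stands.
- The arm moves only by the tool send_rows, never from a script. Its argument "motion" is text: rows parted by semicolons, each of 5 numbers parted by spaces: the closure, from -1 (fully open) to 1 (shut), so that 0 is half open, then the shift along the tool's x, y, z in cm, then the turn about the tool's z in rad. In form: claw x y z twist; .... A call has 1 to 5 rows; each row is the pose to reach, as a shift and turn from the pose commanded when the call began, along the tool's axes at that moment; what a row does not reach only later rows make up. A row lasts 1/10 s, in which the tool goes at most 50 mm and 8.59 degrees, less where a joint would pass 70% of its speed; a pose out of reach is approached as far as the arm can. A call with a gripper value outside its range is refused whole. The fingers move at their own pace and stop on an object; the grip force is fixed at half the most. Time passes only in rows, so rows that repeat a pose let the fingers close. It gives the time, the measured TCP pose, the force, the opening and the grip force at its end, in the units of the state.
- bot.get_obs(): the state, without advancing time (a new reading comes with each control period).
- vision.camera(name): name is "scene" or "top"; returns the picture (420x560x3 uint8, red, green, blue); there is no depth.
- vision.camera_model(name): a dict with "fov_y" (degrees; the focal length in pixels is half the picture's height over the tangent of half this angle, whatever the lens; pixels are square), "cx", "cy" (the principal point, pixels), "world_from_camera" (4x4, takes a point from camera to world coordinates). Camera axes: x right, y down, z forward; pixel columns grow to the right and rows downward; lengths in m; the calibration is good to about 2 mm. A picture is of the moment at which its call begins. camera_model takes no time and is no camera call.
- workorder.job_done(): hands the job in; it is judged then, once.
Trained networks look in the newest picture that a camera, given by its name, has taken for a name from the list of things; names that differ only in an ending like _2 or _b are one class to them, and where a whole thing is asked for, a point or a joint stands for the part that bears it (a point fixed in the world has none). Each returns a list of dicts, best first, with "conf" (0 to 1); they miss things now and then, are a little off and sometimes report something else, mostly with a low value. They report only what shows in the picture. A call takes as long as a camera call.
- boxes_of(camera, target): "rect" ([centre column, centre row, width, height] in pixels, round what is visible of it).
The state is a dict: "clock": time; "joint_pos": joint angles; "joint_vel": joint speeds; "tau": joint torques, N m; "eef_pos": TCP position; "tool_rot": TCP orientation; "ft_force": force on the tool from outside, world axes, zero at the start; "ft_torque": the same for the moment, N m; "grip_width": finger opening in m; "grasp_force": force on a finger pad.
Only numpy, scipy, OpenCV 4.12 (cv2) and the standard library are available. Lean on these libraries where they do the work, as an engineer would, in place of code of your own. Each camera call takes 0.05 s, during which the arm holds its last target. There are 200 camera calls.

## Working session

There is one attempt and no reset: what is moved stays moved. The work goes in short steps, Python scripts to look and compute and a tool call to move; the robot and the scene stay as the last step left them, time stands still between calls to the robot, and variables do not carry over. Pictures are saved under pics/ and viewed, at most 10 in all, crops included, and the job is handed in when it is done.

Besides the shell and the picture viewer there is one more tool, called after "Call:" in YAML: its name, and indented under it one key for each argument. send_rows: Moves the arm, as the interface text tells. Its arguments: {"type":"object","properties":{"motion":{"type":"string"}},"required":["motion"]}

```bash
mkdir -p pics
cat > h.py <<'E'
import numpy as np, cv2
from workcell import bot, vision, workorder, boxes_of
def ray(name,u,v):
    m=vision.camera_model(name);f=210/np.tan(np.radians(m["fov_y"])/2)
    T=np.array(m["world_from_camera"]);d=T[:3,:3]@np.array([(u-m["cx"])/f,(v-m["cy"])/f,1]);return T[:3,3],d
def at(name,u,v,z):
    o,d=ray(name,u,v);return o+d*(z-o[2])/d[2]
def px(name,p):
    m=vision.camera_model(name);f=210/np.tan(np.radians(m["fov_y"])/2)
    T=np.array(m["world_from_camera"]);c=T[:3,:3].T@(np.array(p)-T[:3,3]);return np.round([m["cx"]+f*c[0]/c[2],m["cy"]+f*c[1]/c[2]],1)
def shot(name,fn=None):
    im=vision.camera(name)
    if fn: cv2.imwrite(fn,im[:,:,::-1])
    return im
E
python3 - <<'E'
from h import *
np.set_printoptions(precision=3,suppress=True)
for c in("scene","top"):
    shot(c,f"pics/{c}0.png");m=vision.camera_model(c);print(m["fov_y"],m["cx"],m["cy"],np.array(m["world_from_camera"]))
    for t in("index_pin","slim_pin","pin_block","turntable","hub","guide","bar_1","station"):
        try: print(c,t,[(np.round(b["rect"]).tolist(),round(b["conf"],2)) for b in boxes_of(c,t)[:3]])
        except Exception as e: print(t,e)
o=bot.get_obs();print(o)
E
```

```text
51.80502545614495 279.3444060962798 205.1436909693631 [[ 0.714 -0.293  0.636 -0.062]
 [-0.7   -0.31   0.643 -0.659]
 [ 0.009 -0.904 -0.426  0.46 ]
 [ 0.     0.     0.     1.   ]]
scene index_pin [([287.0, 216.0, 93.0, 54.0], 0.58)]
scene slim_pin [([141.0, 207.0, 48.0, 48.0], 0.68), ([216.0, 169.0, 9.0, 12.0], 0.55)]
scene pin_block []
scene turntable [([287.0, 215.0, 93.0, 52.0], 0.7)]
scene hub [([289.0, 216.0, 94.0, 53.0], 0.59)]
scene guide [([308.0, 210.0, 137.0, 76.0], 0.83)]
scene bar_1 [([287.0, 218.0, 93.0, 57.0], 0.73)]
scene station [([289.0, 218.0, 96.0, 56.0], 0.69), ([140.0, 208.0, 50.0, 49.0], 0.58)]
56.89185106110357 282.91142284937916 211.4350014320976 [[-0.015 -0.992  0.127  0.386]
 [-1.     0.016  0.005 -0.085]
 [-0.007 -0.127 -0.992  0.938]
 [ 0.     0.     0.     1.   ]]
top index_pin [([277.0, 172.0, 100.0, 89.0], 0.66)]
top slim_pin []
top pin_block [([168.0, 203.0, 42.0, 51.0], 0.89), ([281.0, 168.0, 94.0, 128.0], 0.63), ([392.0, 117.0, 39.0, 73.0], 0.34)]
top turntable [([279.0, 172.0, 96.0, 87.0], 0.67)]
top hub [([280.0, 173.0, 97.0, 92.0], 0.85)]
top guide [([280.0, 165.0, 96.0, 126.0], 0.7), ([167.0, 204.0, 41.0, 48.0], 0.41)]
top bar_1 [([278.0, 171.0, 101.0, 89.0], 0.57)]
top station [([279.0, 173.0, 95.0, 88.0], 0.69)]
{'clock': 0.9, 'joint_pos': array([1.182, 0.241, 0.005, 1.335, 0.   , 1.571]), 'joint_vel': array([-0.002,  0.   ,  0.001,  0.   ,  0.003, -0.001]), 'tau': array([ -0.   , -37.22 ,  25.269,   0.001,  -0.   ,   0.   ]), 'eef_pos': array([0.19 , 0.463, 0.231]), 'tool_rot': array([0.193, 0.981, 0.   , 0.   ]), 'ft_force': array([-0.26 ,  0.036, -0.32 ]), 'ft_torque': array([ 0.023,  0.028, -0.029]), 'grasp_force': 0.0, 'grip_width': 0.08508694628873253}
```

Run:
```python
import cv2
a=cv2.imread("pics/top0.png")
cv2.imwrite("pics/topc.png",cv2.resize(a[90:270,130:390],(780,540),interpolation=cv2.INTER_CUBIC))
a=cv2.imread("pics/scene0.png")
cv2.imwrite("pics/scenec.png",cv2.resize(a[130:290,110:380],(800,474),interpolation=cv2.INTER_CUBIC))
```

```text
(no output)
```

View pics/topc.png

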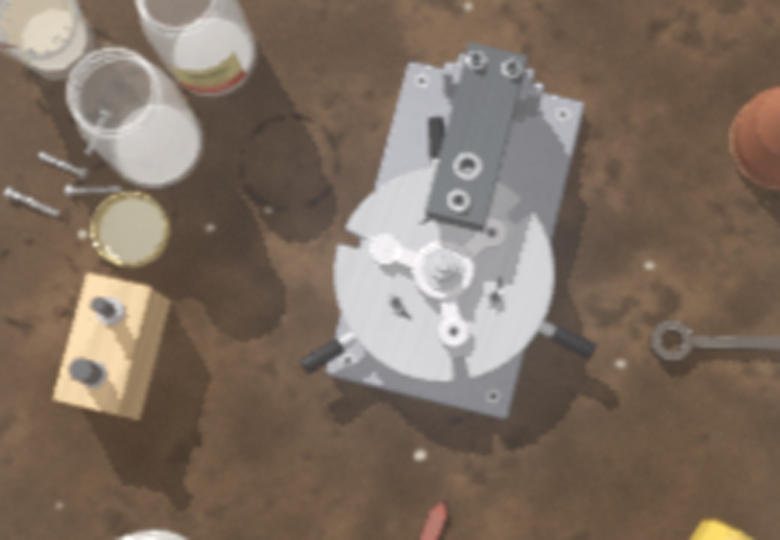

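View pics/scene0.png

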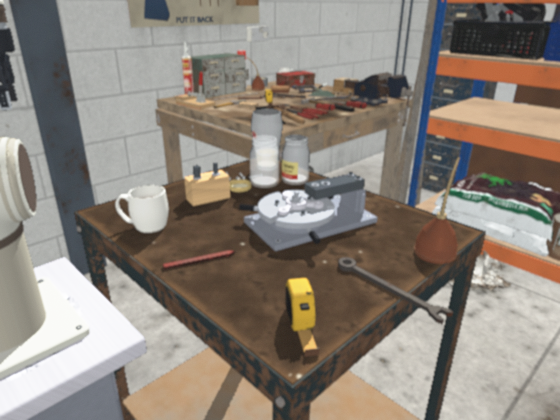

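Top crop (×3, offset 130,90): the hub is at (443,268), the larger guide hole at (467,165), and the undrilled lug at (386,249) with its slot at (350,245). bar_1 is at (322,353), bar_2 at (572,340) and bar_3 at (437,135). The thicker pin seems to be the one at (87,372) and the slim one at (105,308). The scene view confirms the layout, with the mug in front of the block.

Run:
```python
from h import *
np.set_printoptions(precision=4,suppress=True)
C=lambda u,v:(130+u/3,90+v/3)
P={}
for n,u,v,z in [("hub",443,268,.086),("guide",467,165,.09),("drill",458,200,.09),("lug",386,249,.066),("slot",350,244,.052),("bar1",322,353,.033),("bar2",572,340,.033),("bar3",437,135,.033),("pinA",80,374,.092),("pinB",100,302,.08)]:
    P[n]=at("top",*C(u,v),z)[:2];print(n,P[n])
h=P["hub"]
for n in P: d=P[n]-h;print(n,round(np.hypot(*d),4),round(np.degrees(np.arctan2(d[1],d[0])),1))
from scipy.spatial.transform import Rotation as R
print(R.from_quat(bot.get_obs()["tool_rot"]).as_matrix())
a=cv2.imread("pics/scene0.png")
b=cv2.imread("pics/top0.png")
s=cv2.resize(a[145:215,170:300],(780,420),interpolation=cv2.INTER_CUBIC)
cv2.imwrite("pics/blk.png",s)
```

```text
hub [ 0.5682 -0.0699]
guide [ 0.646 -0.089]
drill [ 0.6191 -0.0818]
lug [ 0.588 -0.026]
slot [0.5957 0.0029]
bar1 [0.513  0.0271]
bar2 [ 0.5203 -0.1695]
bar3 [ 0.6887 -0.0655]
pinA [0.492  0.1975]
pinB [0.5477 0.1879]
hub 0.0 0.0
guide 0.08 -13.8
drill 0.0522 -13.3
lug 0.0481 65.7
slot 0.0778 69.3
bar1 0.1115 119.7
bar2 0.1106 -115.7
bar3 0.1205 2.1
pinA 0.278 105.9
pinB 0.2586 94.6
[[-0.9254  0.3791  0.    ]
 [ 0.3791  0.9254  0.0001]
 [ 0.      0.0001 -1.    ]]
```

View pics/blk.png

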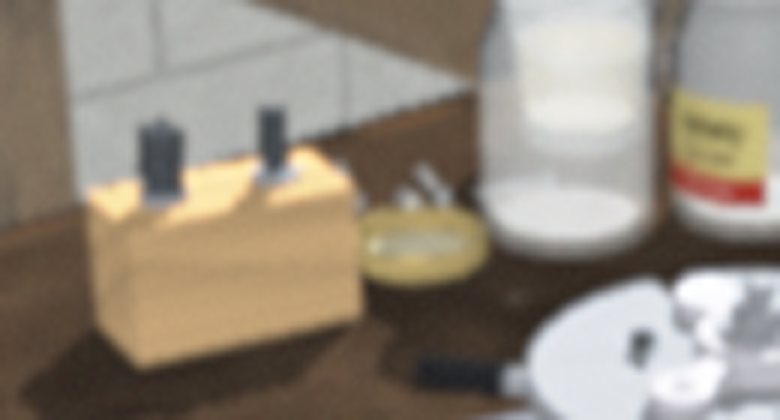

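The left, nearer pin at crop (162,160) is clearly the thicker one; the slim pin is at (271,140). I'll triangulate the thick pin from both views.

Run:
```python
from h import *
np.set_printoptions(precision=4,suppress=True)
def tri(a,b):
    o1,d1=ray("scene",*a);o2,d2=ray("top",*b)
    d1/=np.linalg.norm(d1);d2/=np.linalg.norm(d2)
    s=np.linalg.lstsq(np.c_[d1,-d2],o2-o1,rcond=None)[0]
    p,q=o1+d1*s[0],o2+d2*s[1];return (p+q)/2,p-q
S=lambda u,v:(170+u/6,145+v/6)
C=lambda u,v:(130+u/3,90+v/3)
print(tri(S(162,160),C(87,372)),tri(S(271,140),C(105,308)))
a=cv2.imread("pics/top0.png")[175:235,140:195]
for p in [(.492,.1925),(.495,.195),(.542,.184)]:
  for z in(.092,.064): print(p,z,px("top",(*p,z)),px("scene",(*p,z)))
cv2.imwrite("pics/tb.png",cv2.resize(a,None,fx=9,fy=9,interpolation=cv2.INTER_CUBIC))
```

```text
(array([0.4958, 0.1967, 0.0776]), array([ 0.0012, -0.0009, -0.0001])) (array([0.5435, 0.1849, 0.0774]), array([-0.0001,  0.0001,  0.    ]))
(0.492, 0.1925) 0.092 [158.9 214.6] [195.9 167. ]
(0.492, 0.1925) 0.064 [162.9 216.1] [196.8 177.6]
(0.495, 0.195) 0.092 [157.8 213.3] [196.4 166.4]
(0.495, 0.195) 0.064 [161.9 214.8] [197.2 177.1]
(0.542, 0.184) 0.092 [163.4 192.2] [214.6 163.1]
(0.542, 0.184) 0.064 [167.2 194.4] [215.2 173.6]
```

View pics/tb.png

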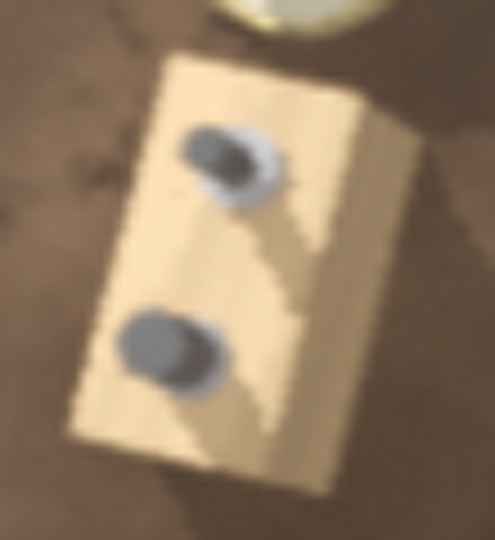

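Thick pin at (0.496, 0.197), block axis about −13.6°. First move: go above the pin.

Call:
send_rows:
  motion: "-1 -24 -8.1 0 -0.15; -1 -24 -8.1 0 -0.15; -1 -24 -8.1 0 -0.15; -1 -24 -8.1 0 -0.15; -1 -24 -8.1 0 -0.15"

```text
clock: 1.4
eef_pos: [0.3755, 0.3012, 0.2315]
tool_rot: [0.119, 0.993, 0.0, 0.0]
ft_force: [-0.1, 1.8, -0.0]
grip_width: 0.0854
grasp_force: 0.0
```

```bash
cat >> h.py <<'E'
from scipy.spatial.transform import Rotation as R
def go(p):
    o=bot.get_obs();M=R.from_quat(o["tool_rot"]).as_matrix()
    return np.round(100*M.T@(np.array(p)-o["eef_pos"]),2)
def st():
    o=bot.get_obs();M=R.from_quat(o["tool_rot"]).as_matrix()
    print("t",round(o["clock"],2),"eef",np.round(o["eef_pos"],4),"xang",round(np.degrees(np.arctan2(M[1,0],M[0,0])),1),"tilt",np.round(M[:,2],3),"F",np.round(o["ft_force"],1),"w",round(o["grip_width"],4),"g",round(o["grasp_force"],1))
E
python3 -c "
from h import *
st();print(go((.496,.197,.15)))"
```

```text
t 1.4 eef [0.3755 0.3012 0.2315] xang 166.3 tilt [ 0.001  0.    -1.   ] F [-0.1  1.8 -0. ] w 0.0854 g 0.0
[-14.17  -7.29   8.15]
```

Call:
send_rows:
  motion: "-1 -13.8 -7.1 8.1 0; -1 -13.8 -7.1 8.1 0; -1 -13.8 -7.1 8.1 0; -1 -13.8 -7.1 8.1 0; -1 -13.8 -7.1 8.1 0"

```text
clock: 1.9
eef_pos: [0.4923, 0.1981, 0.148]
tool_rot: [0.122, 0.993, -0.001, -0.001]
ft_force: [-0.4, -0.8, 1.1]
grip_width: 0.0857
grasp_force: 0.0
```

```bash
python3 -c "
from h import *
st();print(go((.496,.197,.066)))"
```

```text
t 1.9 eef [0.4923 0.1981 0.148 ] xang 166.0 tilt [-0.003 -0.002 -1.   ] F [-0.4 -0.8  1.1] w 0.0857 g 0.0
[-0.41  0.    8.19]
```

Call:
send_rows:
  motion: "-1 -0.3 0 4 0; -1 -0.3 0 8.1 0; -1 -0.3 0 8.1 0; -1 -0.3 0 8.1 0; -1 -0.3 0 8.1 0"

```text
clock: 2.4
eef_pos: [0.4959, 0.2015, 0.0718]
tool_rot: [0.119, 0.993, 0.001, 0.002]
ft_force: [-0.4, 0.2, 1.0]
grip_width: 0.0854
grasp_force: 0.0
```

Run:
```python
from h import *
st();print(go((.496,.197,.066)))
a=shot("scene")[120:230,150:300]; b=shot("top")[150:260,110:260]
cv2.imwrite("pics/g1.png",cv2.resize(np.hstack([a,b])[:,:,::-1],(800,293),interpolation=cv2.INTER_CUBIC))
```

```text
t 2.4 eef [0.4959 0.2015 0.0718] xang 166.4 tilt [ 0.004  0.002 -1.   ] F [-0.4  0.2  1. ] w 0.0854 g 0.0
[-0.12 -0.43  0.58]
```

View pics/g1.png

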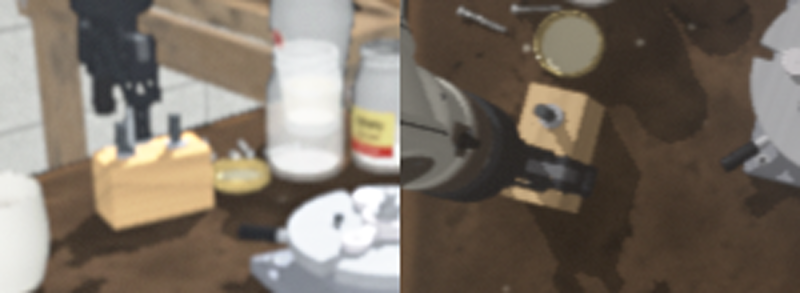

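The scene half shows the thick pin at (120,135) between the open fingers, with the slim pin clear at (175,130). I'll correct slightly and close.

Call:
send_rows:
  motion: "-1 0 -0.3 0.4 0; -1 0 -0.3 0.4 0; 0.6 0 -0.3 0.4 0; 1 0 -0.3 0.4 0; 1 0 -0.3 0.4 0"

```text
clock: 3.0
eef_pos: [0.4938, 0.1973, 0.0653]
tool_rot: [0.119, 0.993, 0.0, -0.0]
ft_force: [0.5, 0.0, -0.6]
grip_width: 0.0437
grasp_force: 0.0
```

Call:
send_rows:
  motion: "1 0 0 0 0; 1 0 0 0 0; 1 0 0 0 0; 1 0 0 0 0"

```text
clock: 3.4
eef_pos: [0.4943, 0.1983, 0.0657]
tool_rot: [0.119, 0.993, 0.001, 0.0]
ft_force: [0.4, 3.6, 0.9]
grip_width: 0.0163
grasp_force: 58.5
```

```bash
python3 -c "
from h import *
st()"
```

```text
t 3.4 eef [0.4943 0.1983 0.0657] xang 166.4 tilt [ 0.001  0.002 -1.   ] F [0.4 3.6 0.9] w 0.0163 g 58.5
```

Call:
send_rows:
  motion: "1 0 0 -4 0; 1 0 0 -8 0; 1 0 0 -12 0; 1 0 0 -12 0; 1 0 0 -12 0"

```text
clock: 3.9
eef_pos: [0.4939, 0.1969, 0.1857]
tool_rot: [0.119, 0.993, -0.0, 0.001]
ft_force: [0.4, 0.2, -1.9]
grip_width: 0.0162
grasp_force: 60.5
```

```bash
python3 -c "
from h import *
st();print(go((.645,-.088,.18)))"
```

```text
t 3.9 eef [0.4939 0.1969 0.1857] xang 166.3 tilt [ 0.001 -0.001 -1.   ] F [ 0.4  0.2 -1.9] w 0.0162 g 60.5
[-21.42 -24.1    0.61]
```

Call:
send_rows:
  motion: "1 -14.6 -16.5 0 0; 1 -14.6 -16.5 0 0; 1 -14.6 -16.5 0 0; 1 -14.6 -16.5 0 0; 1 -14.6 -16.5 0 0"

```text
clock: 4.4
eef_pos: [0.5963, -0.0022, 0.1821]
tool_rot: [0.121, 0.993, -0.001, -0.002]
ft_force: [-0.3, 1.0, -2.1]
grip_width: 0.0161
grasp_force: 60.5
```

Call:
send_rows:
  motion: "1 -6.8 -7.6 1 0; 1 -6.8 -7.6 1 0; 1 -6.8 -7.6 1 0; 1 -6.8 -7.6 1 0; 1 -6.8 -7.6 1 0"

```text
clock: 4.9
eef_pos: [0.6432, -0.0868, 0.1734]
tool_rot: [0.119, 0.993, 0.0, -0.002]
ft_force: [-0.5, 0.0, -1.4]
grip_width: 0.0162
grasp_force: 60.5
```

Run:
```python
from h import *
st();print(go((.645,-.088,.165)))
a=shot("scene","pics/s2.png"); b=shot("top","pics/t2.png")
st()
e=bot.get_obs()["eef_pos"];t=e-[0,0,.0587]
print(px("scene",t),px("top",t),px("scene",(.645,-.088,.09)),px("top",(.645,-.088,.09)))
A=cv2.resize(a[140:240,260:380],(600,500),interpolation=cv2.INTER_CUBIC)
cv2.imwrite("pics/g2.png",A[:,:,::-1])
```

```text
t 4.9 eef [ 0.6432 -0.0868  0.1734] xang 166.3 tilt [-0.004  0.001 -1.   ] F [-0.5  0.  -1.4] w 0.0162 g 60.5
[-0.21 -0.07  0.84]
t 5.0 eef [ 0.6438 -0.0861  0.1749] xang 166.4 tilt [-0.002  0.    -1.   ] F [-0.3 -0.6 -0.7] w 0.0159 g 60.5
[324.1 172.2] [284.3 142.4] [324.5 183.2] [285.2 145.4]
```

View pics/g2.png

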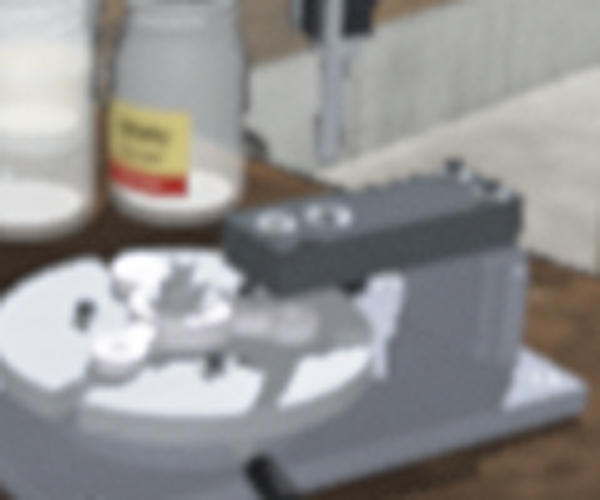

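In the scene view the pin tip is at (325.6,172.6) and the hole at (325.8,183.4), which matches the prediction to within half a pixel. I'll descend carefully.

Call:
send_rows:
  motion: "1 -0.1 0.1 1 0; 1 -0.1 0.1 1.6 0; 1 -0.1 0.1 2 0; 1 -0.1 0.1 2 0; 1 -0.1 0.1 2 0"

```text
clock: 5.5
eef_pos: [0.6458, -0.0866, 0.1552]
tool_rot: [0.119, 0.993, -0.0, -0.0]
ft_force: [-0.5, -0.3, -1.2]
grip_width: 0.0164
grasp_force: 60.5
```

Call:
send_rows:
  motion: "1 0 0 0.4 0; 1 0 0 0.8 0; 1 0 0 1.2 0; 1 0 0 1.2 0; 1 0 0 1.2 0"

```text
clock: 6.0
eef_pos: [0.6448, -0.0876, 0.1425]
tool_rot: [0.12, 0.993, -0.001, -0.001]
ft_force: [-3.8, -3.5, -1.0]
grip_width: 0.0162
grasp_force: 60.2
```

```bash
python3 -c "
from h import *
st()"
```

```text
t 6.0 eef [ 0.6448 -0.0876  0.1425] xang 166.3 tilt [-0.003 -0.001 -1.   ] F [-3.8 -3.5 -1. ] w 0.0162 g 60.2
```

Call:
send_rows:
  motion: "1 0.1 -0.15 0 0; 1 0.1 -0.15 0.3 0; 1 0.1 -0.15 0.6 0; 1 0.1 -0.15 0.6 0"

```text
clock: 6.4
eef_pos: [0.6443, -0.0879, 0.1368]
tool_rot: [0.119, 0.993, -0.0, -0.0]
ft_force: [-1.8, -1.7, -1.0]
grip_width: 0.0157
grasp_force: 60.3
```

```bash
python3 -c "
from h import *
st()"
```

```text
t 6.4 eef [ 0.6443 -0.0879  0.1368] xang 166.3 tilt [-0.001  0.    -1.   ] F [-1.8 -1.7 -1. ] w 0.0157 g 60.3
```

Call:
send_rows:
  motion: "1 0.1 -0.1 0.4 0; 1 0.1 -0.1 0.8 0; 1 0.1 -0.1 1.2 0; 1 0.1 -0.1 1.6 0; 1 0.1 -0.1 1.6 0"

```text
clock: 6.9
eef_pos: [0.6431, -0.0885, 0.1203]
tool_rot: [0.119, 0.993, 0.0, -0.001]
ft_force: [0.6, -0.2, -1.0]
grip_width: 0.0159
grasp_force: 60.4
```

```bash
python3 -c "
from h import *
st()"
```

```text
t 6.9 eef [ 0.6431 -0.0885  0.1203] xang 166.3 tilt [-0.001  0.    -1.   ] F [ 0.6 -0.2 -1. ] w 0.0159 g 60.4
```

Call:
send_rows:
  motion: "1 0 0 0.4 0; 1 0 0 0.8 0; 1 0 0 0.8 0; 1 0 0 0.8 0"

```text
clock: 7.3
eef_pos: [0.6433, -0.0887, 0.1131]
tool_rot: [0.119, 0.993, -0.0, -0.0]
ft_force: [-0.2, 0.1, -0.2]
grip_width: 0.0164
grasp_force: 60.3
```

```bash
python3 -c "
from h import *
st()"
```

```text
t 7.3 eef [ 0.6433 -0.0887  0.1131] xang 166.3 tilt [-0.  0. -1.] F [-0.2  0.1 -0.2] w 0.0164 g 60.3
```

Call:
send_rows:
  motion: "1 0 0 0.1 0; 1 0 0 0.1 0; -1 0 0 0.1 0; -1 0 0 0.1 0; -1 0 0 0.1 0"

```text
clock: 7.8
eef_pos: [0.6436, -0.0888, 0.1127]
tool_rot: [0.119, 0.993, -0.0, 0.0]
ft_force: [0.8, -0.1, -0.0]
grip_width: 0.0594
grasp_force: 0.0
```

Call:
send_rows:
  motion: "-1 0 0 0 0; -1 0 0 0 0; -1 0 0 0 0; -1 0 0 -3 0; -1 0 0 -6 0"

```text
clock: 8.3
eef_pos: [0.6423, -0.0886, 0.1716]
tool_rot: [0.119, 0.993, 0.0, -0.002]
ft_force: [1.0, -0.0, 0.0]
grip_width: 0.0852
grasp_force: 0.0
```

Call:
send_rows:
  motion: "-1 0 0 -4 0; -1 0 0 -4 0; -1 5 0 -4 0; -1 9 0 -4 0; -1 9 0 -4 0"

```text
clock: 8.8
eef_pos: [0.5488, -0.0661, 0.21]
tool_rot: [0.119, 0.993, 0.0, -0.005]
ft_force: [1.0, -0.8, -0.5]
grip_width: 0.0854
grasp_force: 0.0
```

Run:
```python
from h import *
st()
a=shot("scene"); b=shot("top")
A=cv2.resize(a[140:240,260:380],(480,400),interpolation=cv2.INTER_CUBIC)
B=cv2.resize(b[110:230,220:340],(320,400)) if 0 else cv2.resize(b[130:210,230:294],(320,400),interpolation=cv2.INTER_CUBIC)
cv2.imwrite("pics/g3.png",np.hstack([A,B])[:,:,::-1])
```

```text
t 8.8 eef [ 0.5488 -0.0661  0.21  ] xang 166.4 tilt [-0.01   0.001 -1.   ] F [ 1.  -0.8 -0.5] w 0.0854 g 0.0
```

View pics/g3.png

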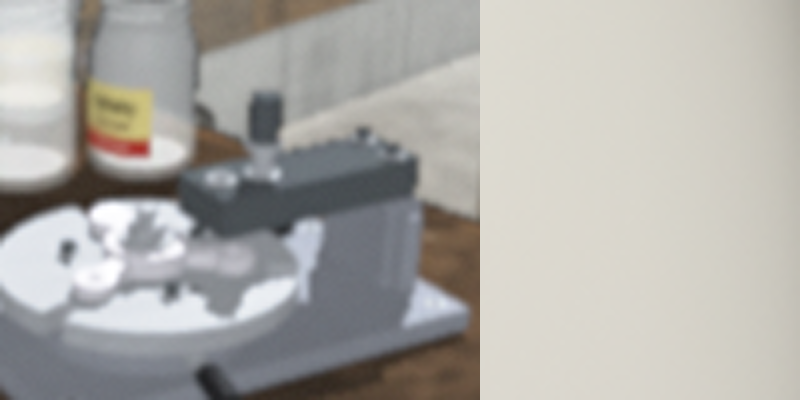

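The pin stands upright in the guide with its collar clear above the plate (crop (265,130)), so it is riding on the fixture plate. Next I shut the gripper and go behind bar_2, on its counter-clockwise side.

Call:
send_rows:
  motion: "1 -3.4 -11.3 0 -0.115; 1 -3.4 -11.3 0 -0.115; 1 -3.4 -11.3 0 -0.115; 1 -3.4 -11.3 5 -0.115; 1 -3.4 -11.3 9 -0.115"

```text
clock: 9.4
eef_pos: [0.5645, -0.1872, 0.122]
tool_rot: [0.063, 0.998, -0.0, 0.002]
ft_force: [-0.2, 0.5, -0.3]
grip_width: 0.0123
grasp_force: 0.0
```

```bash
cat >> h.py <<'E'
H=np.array([.569,-.0705])
def pol():
    o=bot.get_obs();d=o["eef_pos"][:2]-H;st();a=np.arctan2(d[1],d[0])
    M=R.from_quat(o["tool_rot"]).as_matrix();f=o["ft_force"]
    print("r",round(np.hypot(*d),4),"phi",round(np.degrees(a),1),"Ftan",round(f[:2]@[np.sin(a),-np.cos(a)],2),"q6",round(o["joint_pos"][5],2))
E
python3 - <<'E'
from h import *
pol();print(go((.555,-.1837,.022)))
b=shot("top")
print(go((.555,-.1837,.022)))
cv2.imwrite("pics/g4.png",cv2.resize(b[110:240,220:360],(700,650)[0:2],interpolation=cv2.INTER_CUBIC)[:600,:,::-1])
E
```

```text
t 9.4 eef [ 0.5645 -0.1872  0.122 ] xang 172.8 tilt [ 0.005 -0.001 -1.   ] F [-0.2  0.5 -0.3] w 0.0123 g 0.0
r 0.1168 phi -92.2 Ftan 0.25 q6 -0.19
[1.03 0.23 9.99]
[0.33 0.05 9.16]
```

View pics/g4.png

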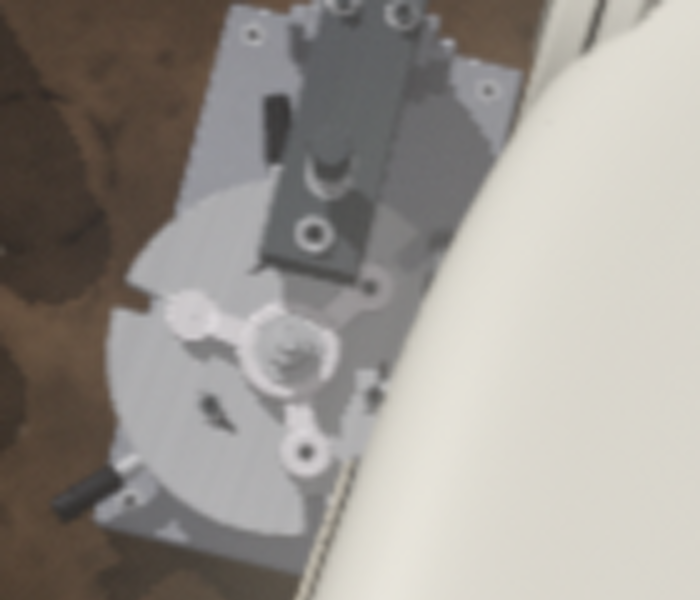

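Table unmoved, with the slot at crop (140,298) and the pin standing in the guide. I'll lower the shut fingers behind bar_2.

Call:
send_rows:
  motion: "1 0.1 0 4 0; 1 0.1 0 7 0; 1 0.1 0 9.8 0; 1 0.1 0 9.8 0; 1 0.1 0 9.8 0"

```text
clock: 9.95
eef_pos: [0.5623, -0.1852, 0.025]
tool_rot: [0.062, 0.998, -0.0, 0.0]
ft_force: [0.8, 0.2, -0.2]
grip_width: 0.0001
grasp_force: 0.0
```

Run:
```python
from h import *
pol()
```

```text
t 9.95 eef [ 0.5623 -0.1852  0.025 ] xang 172.9 tilt [ 0. -0. -1.] F [ 0.8  0.2 -0.2] w 0.0001 g 0.0
r 0.1149 phi -93.3 Ftan -0.76 q6 -0.19
```

Call:
send_rows:
  motion: "1 0.4 0 0.2 0.02; 1 0.8 0 0.2 0.04; 1 1.2 0 0.2 0.06; 1 1.6 0 0.2 0.08; 1 2 0 0.2 0.11"

```text
clock: 10.45
eef_pos: [0.5411, -0.1827, 0.0229]
tool_rot: [0.118, 0.993, -0.0, 0.0]
ft_force: [0.0, 0.7, 0.0]
grip_width: 0.0001
grasp_force: 0.0
```

Run:
```python
from h import *
pol()
```

```text
t 10.45 eef [ 0.5411 -0.1827  0.0229] xang 166.5 tilt [ 0.001 -0.    -1.   ] F [0.  0.7 0. ] w 0.0001 g 0.0
r 0.1156 phi -103.9 Ftan 0.16 q6 -0.09
```

Call:
send_rows:
  motion: "1 0.4 0.02 0 0.035; 1 0.8 0.05 0 0.07; 1 1.2 0.1 0 0.105; 1 1.6 0.15 0 0.14; 1 2 0.25 0 0.175"

```text
clock: 10.95
eef_pos: [0.5232, -0.1762, 0.0227]
tool_rot: [0.204, 0.979, -0.0, 0.001]
ft_force: [1.9, -2.6, -1.4]
grip_width: 0.0
grasp_force: 1.1
```

Run:
```python
from h import *
pol()
```

```text
t 10.95 eef [ 0.5232 -0.1762  0.0227] xang 156.4 tilt [ 0.002 -0.001 -1.   ] F [ 1.9 -2.6 -1.4] w 0.0 g 1.1
r 0.1152 phi -113.4 Ftan -2.76 q6 0.09
```

Contact, with a drag of about 2.7 N. Now sweeping the arc.

Call:
send_rows:
  motion: "1 0.6 0.02 0 0.052; 1 1.2 0.06 0 0.105; 1 1.8 0.14 0 0.157; 1 2.37 0.25 0 0.209; 1 2.95 0.4 0 0.262"

```text
clock: 11.45
eef_pos: [0.4978, -0.1608, 0.0228]
tool_rot: [0.331, 0.944, -0.0, 0.001]
ft_force: [1.6, -1.2, -1.3]
grip_width: -0.0
grasp_force: 1.2
```

Call:
send_rows:
  motion: "1 0.6 0.02 0 0.052; 1 1.2 0.06 0 0.105; 1 1.8 0.14 0 0.157; 1 2.37 0.25 0 0.209; 1 2.95 0.4 0 0.262"

```text
clock: 11.95
eef_pos: [0.4771, -0.1394, 0.0228]
tool_rot: [0.451, 0.892, -0.0, 0.001]
ft_force: [1.6, -1.6, -1.6]
grip_width: -0.0001
grasp_force: 1.2
```

Run:
```python
from h import *
pol()
```

```text
t 11.95 eef [ 0.4771 -0.1394  0.0228] xang 126.3 tilt [ 0.002 -0.002 -1.   ] F [ 1.6 -1.6 -1.6] w -0.0001 g 1.2
r 0.1149 phi -143.2 Ftan -2.22 q6 0.65
```

Call:
send_rows:
  motion: "1 0.6 0.02 0 0.052; 1 1.2 0.06 0 0.105; 1 1.8 0.14 0 0.157; 1 2.37 0.25 0 0.209; 1 2.95 0.4 0 0.262"

```text
clock: 12.45
eef_pos: [0.4624, -0.1134, 0.0228]
tool_rot: [0.564, 0.826, -0.0, 0.001]
ft_force: [0.1, -1.8, -0.4]
grip_width: -0.0001
grasp_force: 1.2
```

Call:
send_rows:
  motion: "1 0.6 0.02 0 0.052; 1 1.2 0.06 0 0.105; 1 1.8 0.14 0 0.157; 1 2.37 0.25 0 0.209; 1 2.95 0.4 0 0.262"

```text
clock: 12.95
eef_pos: [0.4546, -0.0844, 0.0226]
tool_rot: [0.667, 0.745, -0.001, 0.001]
ft_force: [-0.2, -2.5, 0.6]
grip_width: -0.0002
grasp_force: 1.2
```

Run:
```python
from h import *
pol()
b=shot("top")
cv2.imwrite("pics/g5.png",cv2.resize(b[110:230,220:360],(700,600),interpolation=cv2.INTER_CUBIC)[:600,:,::-1])
```

```text
t 12.95 eef [ 0.4546 -0.0844  0.0226] xang 96.3 tilt [ 0.    -0.002 -1.   ] F [-0.2 -2.5  0.6] w -0.0002 g 1.2
r 0.1152 phi -173.1 Ftan -2.44 q6 1.28
```

View pics/g5.png

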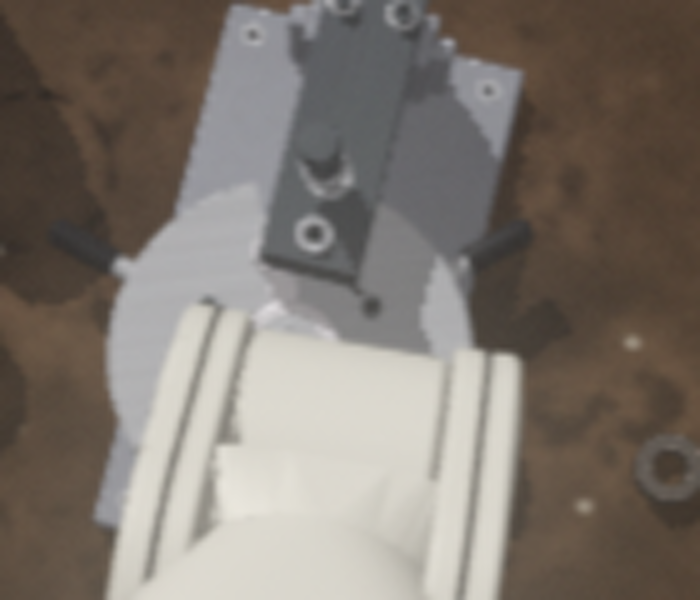

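The plate's slot is now hidden under the guide plate, the pin is still up, and bars 1 and 3 sit at crop (85,245) and (500,243). About 18° remain, so I'll slow down.

Call:
send_rows:
  motion: "1 0.2 0 0 0.017; 1 0.4 0.01 0 0.035; 1 0.6 0.02 0 0.052; 1 0.8 0.03 0 0.07; 1 1 0.05 0 0.087"

```text
clock: 13.5
eef_pos: [0.454, -0.0738, 0.0223]
tool_rot: [0.698, 0.716, -0.0, -0.0]
ft_force: [-0.7, -2.2, 1.0]
grip_width: 0.0004
grasp_force: 1.1
```

Call:
send_rows:
  motion: "1 0.2 0 0 0.017; 1 0.4 0.01 0 0.035; 1 0.6 0.02 0 0.052; 1 0.8 0.03 0 0.07; 1 1 0.05 0 0.087"

```text
clock: 14.0
eef_pos: [0.4543, -0.0635, 0.0222]
tool_rot: [0.728, 0.685, -0.0, -0.0]
ft_force: [-1.8, -1.8, 0.7]
grip_width: -0.0001
grasp_force: 1.1
```

```bash
cat >> h.py <<'E'
def pin():
    b=shot("scene");A=b[155:185,310:340]
    g=cv2.cvtColor(A,cv2.COLOR_RGB2GRAY);m=(g<75)
    r=np.where(m[:,11:19].sum(1)>=4)[0];print("pin dark rows",r[:1]+155,r[-1:]+155,(np.where(m.any(0))[0]+310)[[0,-1]])
    return g
E
python3 - <<'E'
from h import *
pol();g=pin();print(g[:,15])
E
```

```text
t 14.0 eef [ 0.4543 -0.0635  0.0222] xang 86.5 tilt [-0.  0. -1.] F [-1.8 -1.8  0.7] w -0.0001 g 1.1
r 0.1149 phi 176.5 Ftan -1.87 q6 1.49
pin dark rows [] [] [310 328]
[179 181 179 178 176 170 151 123 105  91  81  80  79  82  79  79  78  79
  78  80  98 129 150 156 157 156 156 157 152 131]
```

Call:
send_rows:
  motion: "1 0.1 0 0 0.009; 1 0.2 0 0 0.017; 1 0.3 0 0 0.026; 1 0.4 0.01 0 0.035; 1 0.5 0.01 0 0.044"

```text
clock: 14.55
eef_pos: [0.4547, -0.0587, 0.0222]
tool_rot: [0.743, 0.669, -0.0, -0.0]
ft_force: [-1.3, -1.4, 0.4]
grip_width: -0.0002
grasp_force: 1.1
```

```bash
sed -i 's/g<75/g<100/' h.py
python3 - <<'E'
from h import *
pol();pin()
E
```

```text
t 14.55 eef [ 0.4547 -0.0587  0.0222] xang 84.0 tilt [-0.  0. -1.] F [-1.3 -1.4  0.4] w -0.0002 g 1.1
r 0.1149 phi 174.1 Ftan -1.56 q6 1.55
pin dark rows [164] [174] [310 328]
```

Call:
send_rows:
  motion: "1 0.1 0 0 0.009; 1 0.2 0 0 0.017; 1 0.3 0 0 0.026; 1 0.4 0.01 0 0.035"

```text
clock: 15.0
eef_pos: [0.4554, -0.0547, 0.0223]
tool_rot: [0.755, 0.656, -0.0, -0.0]
ft_force: [-2.0, -1.7, -1.4]
grip_width: -0.0001
grasp_force: 1.0
```

Run:
```python
from h import *
pol();pin()
```

```text
t 15.0 eef [ 0.4554 -0.0547  0.0223] xang 82.0 tilt [-0.  0. -1.] F [-2.  -1.7 -1.4] w -0.0001 g 1.0
r 0.1147 phi 172.1 Ftan -1.96 q6 1.59
pin dark rows [164] [174] [310 329]
```

Call:
send_rows:
  motion: "1 0.1 0 0 0.009; 1 0.2 0 0 0.017; 1 0.3 0 0 0.026; 1 0.4 0.01 0 0.035"

```text
clock: 15.45
eef_pos: [0.4561, -0.0507, 0.0223]
tool_rot: [0.766, 0.643, 0.0, -0.0]
ft_force: [-2.0, -1.7, -0.9]
grip_width: -0.0003
grasp_force: 1.0
```

Run:
```python
from h import *
pol();pin()
```

```text
t 15.45 eef [ 0.4561 -0.0507  0.0223] xang 80.0 tilt [-0.  0. -1.] F [-2.  -1.7 -0.9] w -0.0003 g 1.0
r 0.1146 phi 170.1 Ftan -2.05 q6 1.63
pin dark rows [164] [174] [310 328]
```

Call:
send_rows:
  motion: "1 0.1 0 0 0.009; 1 0.2 0 0 0.017; 1 0.3 0 0 0.026; 1 0.4 0.01 0 0.035"

```text
clock: 15.9
eef_pos: [0.4568, -0.0468, 0.0223]
tool_rot: [0.777, 0.629, -0.0, -0.0]
ft_force: [-1.4, -0.6, -0.3]
grip_width: -0.0002
grasp_force: 1.0
```

Run:
```python
from h import *
pol();pin()
```

```text
t 15.9 eef [ 0.4568 -0.0468  0.0223] xang 78.0 tilt [-0.  0. -1.] F [-1.4 -0.6 -0.3] w -0.0002 g 1.0
r 0.1146 phi 168.1 Ftan -0.84 q6 1.68
pin dark rows [164] [175] [310 328]
```

Call:
send_rows:
  motion: "1 0.1 0 0 0.009; 1 0.2 0 0 0.017; 1 0.3 0 0 0.026; 1 0.4 0.01 0 0.035"

```text
clock: 16.35
eef_pos: [0.4578, -0.043, 0.0223]
tool_rot: [0.788, 0.615, 0.0, 0.0]
ft_force: [-2.1, -1.1, 0.0]
grip_width: 0.0001
grasp_force: 0.9
```

Run:
```python
from h import *
pol();pin()
```

```text
t 16.35 eef [ 0.4578 -0.043   0.0223] xang 76.0 tilt [ 0. -0. -1.] F [-2.1 -1.1  0. ] w 0.0001 g 0.9
r 0.1145 phi 166.1 Ftan -1.58 q6 1.72
pin dark rows [171] [181] [310 329]
```

The pin has dropped by 7 px (about 15 mm), so it is home. Now I take up the play gently.

Call:
send_rows:
  motion: "1 0.05 0 0 0.004; 1 0.1 0 0 0.008; 1 0.15 0 0 0.012; 1 0.2 0 0 0.016"

```text
clock: 16.8
eef_pos: [0.4583, -0.0411, 0.0223]
tool_rot: [0.793, 0.609, -0.0, 0.0]
ft_force: [-2.0, -1.4, -1.7]
grip_width: -0.0001
grasp_force: 0.9
```

Run:
```python
from h import *
pol();pin()
```

```text
t 16.8 eef [ 0.4583 -0.0411  0.0223] xang 75.1 tilt [-0. -0. -1.] F [-2.  -1.4 -1.7] w -0.0001 g 0.9
r 0.1146 phi 165.1 Ftan -1.84 q6 1.74
pin dark rows [171] [181] [310 329]
```

Call:
send_rows:
  motion: "1 0.05 0 0 0; 1 0.1 0 0 0; 1 0.15 0 0 0; 1 0.2 0 0 0"

```text
clock: 17.25
eef_pos: [0.4589, -0.0392, 0.0223]
tool_rot: [0.793, 0.609, -0.0, 0.0]
ft_force: [-1.0, -2.2, -0.8]
grip_width: 0.0003
grasp_force: 1.2
```

Run:
```python
from h import *
pol()
```

```text
t 17.25 eef [ 0.4589 -0.0392  0.0223] xang 75.1 tilt [ 0. -0. -1.] F [-1.  -2.2 -0.8] w 0.0003 g 1.2
r 0.1145 phi 164.1 Ftan -2.41 q6 1.75
```

Call:
send_rows:
  motion: "1 0.05 0 0 0; 1 0.1 0 0 0; 1 0.15 0 0 0"

```text
clock: 17.55
eef_pos: [0.4591, -0.0383, 0.0223]
tool_rot: [0.793, 0.609, -0.0, 0.001]
ft_force: [-1.8, -4.6, -0.0]
grip_width: 0.0001
grasp_force: 2.5
```

Run:
```python
from h import *
pol()
```

```text
t 17.55 eef [ 0.4591 -0.0383  0.0223] xang 75.1 tilt [-0.    -0.001 -1.   ] F [-1.8 -4.6 -0. ] w 0.0001 g 2.5
r 0.1145 phi 163.7 Ftan -4.9 q6 1.75
```

Call:
send_rows:
  motion: "1 0.03 0 0 0; 1 0.06 0 0 0; 1 0.09 0 0 0; 1 0.09 0 0 0"

```text
clock: 17.95
eef_pos: [0.4593, -0.0379, 0.0223]
tool_rot: [0.793, 0.609, -0.001, 0.001]
ft_force: [-1.4, -5.1, -0.2]
grip_width: -0.0003
grasp_force: 3.2
```

Run:
```python
from h import *
pol()
```

```text
t 17.95 eef [ 0.4593 -0.0379  0.0223] xang 75.1 tilt [-0.    -0.002 -1.   ] F [-1.4 -5.1 -0.2] w -0.0003 g 3.2
r 0.1145 phi 163.5 Ftan -5.32 q6 1.75
```

Call:
send_rows:
  motion: "1 0.05 0 0 0; 1 0.1 0 0 0; 1 0.15 0 0 0; 1 0.15 0 0 0"

```text
clock: 18.35
eef_pos: [0.4594, -0.0374, 0.0223]
tool_rot: [0.793, 0.609, -0.002, 0.002]
ft_force: [-2.9, -8.2, 0.0]
grip_width: -0.0001
grasp_force: 4.5
```

Run:
```python
from h import *
pol()
```

```text
t 18.35 eef [ 0.4594 -0.0374  0.0223] xang 75.0 tilt [-0.001 -0.005 -1.   ] F [-2.9 -8.2  0. ] w -0.0001 g 4.5
r 0.1145 phi 163.2 Ftan -8.72 q6 1.75
```

Adding a touch more and holding for about a second.

Call:
send_rows:
  motion: "1 0.05 0 0 0; 1 0.05 0 0 0; 1 0.05 0 0 0; 1 0.05 0 0 0; 1 0.05 0 0 0"

```text
clock: 18.85
eef_pos: [0.4595, -0.0372, 0.0223]
tool_rot: [0.793, 0.609, -0.002, 0.002]
ft_force: [-2.3, -9.8, 0.8]
grip_width: 0.0001
grasp_force: 4.9
```

Call:
send_rows:
  motion: "1 0 0 0 0; 1 0 0 0 0; 1 0 0 0 0; 1 0 0 0 0; 1 0 0 0 0"

```text
clock: 19.35
eef_pos: [0.4595, -0.0372, 0.0223]
tool_rot: [0.793, 0.609, -0.002, 0.002]
ft_force: [-2.6, -10.0, 1.1]
grip_width: 0.0002
grasp_force: 4.9
```

Call:
send_rows:
  motion: "1 0 0 0 0; 1 0 0 0 0; 1 0 0 0 0; 1 0 0 0 0"

```text
clock: 19.75
eef_pos: [0.4595, -0.0372, 0.0223]
tool_rot: [0.793, 0.609, -0.002, 0.002]
ft_force: [-3.5, -9.9, 0.1]
grip_width: -0.0001
grasp_force: 4.9
```

Run:
```python
from h import *
pol();pin()
```

```text
t 19.75 eef [ 0.4595 -0.0372  0.0223] xang 75.0 tilt [-0.001 -0.005 -1.   ] F [-3.5 -9.9  0.1] w -0.0001 g 4.9
r 0.1145 phi 163.1 Ftan -10.45 q6 1.76
pin dark rows [171] [181] [310 329]
```

Held at about 10 N for a second. Now back off and lift.

Call:
send_rows:
  motion: "1 -0.2 0 0 0; 1 -0.5 0 0 0; 1 -1.2 0 0 0; 1 -2.5 0 0 0; 1 -2.5 0 0 0"

```text
clock: 20.3
eef_pos: [0.4533, -0.0601, 0.0224]
tool_rot: [0.793, 0.609, 0.0, 0.0]
ft_force: [-0.3, -0.1, -0.1]
grip_width: 0.0003
grasp_force: 0.0
```

Call:
send_rows:
  motion: "1 0 0 -4 0; 1 0 0 -8 0; 1 0 0 -12 0; 1 0 0 -14 0; 1 0 0 -14 0"

```text
clock: 20.8
eef_pos: [0.4562, -0.0594, 0.1659]
tool_rot: [0.793, 0.609, 0.003, 0.003]
ft_force: [0.2, -1.0, -0.8]
grip_width: -0.0002
grasp_force: 0.0
```

Call:
send_rows:
  motion: "1 0 0 0 0; 1 0 0 0 0; 1 0 0 0 0; 1 0 0 0 0; 1 0 0 0 0"

```text
clock: 21.3
eef_pos: [0.4531, -0.059, 0.1616]
tool_rot: [0.793, 0.609, -0.001, -0.001]
ft_force: [-0.8, -0.4, -0.4]
grip_width: -0.0
grasp_force: 0.0
```

Run:
```python
from h import *
pol();pin()
a=shot("scene")
cv2.imwrite("pics/g6.png",cv2.resize(a[120:260,230:400],(680,560),interpolation=cv2.INTER_CUBIC)[:,:,::-1])
```

```text
t 21.3 eef [ 0.4531 -0.059   0.1616] xang 75.1 tilt [-0.002  0.    -1.   ] F [-0.8 -0.4 -0.4] w -0.0 g 0.0
r 0.1165 phi 174.3 Ftan -0.5 q6 1.7
pin dark rows [171] [181] [310 329]
```

View pics/g6.png

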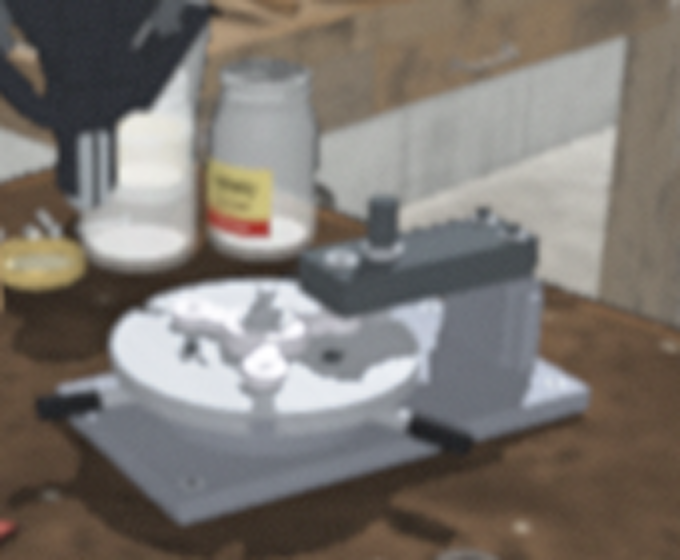

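The pin's collar sits on the guide plate (crop (383,248)), upright, and the arm is clear of everything.

```bash
python3 -c "
from h import *
print(workorder.job_done())"
```

```text
the job is handed in; nothing more can be done
None
```

I handed the job in at about 21 s. The index pin fell home into the undrilled lug's slot, I held bar_2 at about 10 N for a second and let go, and the arm ended clear of everything; the hand-in returned no verdict.

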